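# Fit the julienne insert into the vegetable slicer and put on its guard

### The job

Make the vegetable slicer ready for cutting julienne: take the orange insert, slide it point first along the slicer's grooves from the open end until it is fully home and the red spring catch clicks out behind it, and let go of it. Then set the white hand guard squarely on the slicer's rails so that it covers the V blades. Leave the blue insert and the glasses around alone.

Things in the scene. Friction and masses are not known exactly. Their poses are not given: they have to be found in the camera images.
- slicer: White V-slicer on a clear catch box, held to the worktop by suction feet. Origin: on the worktop under its middle. x runs along it from the open end (x = -176 mm) to the green grip (+178 mm), y across, z up; 120 mm wide. Rails from x = -40 mm on: tops z = 94 mm, outer faces y = +-60 mm. Deck with the steel V blades: from x = 45 mm, y = +-45 mm to the V's point at x = 90 mm; top z = 88 mm.
- groove_mouth (a point): Point on the slicer's tray (level, z = 78 mm) at slicer x = -125 mm, mid width; axes as the slicer's. Behind it, to the open end, the tray is bare and open above for 51 mm. From here 85 mm forwards walls 94 mm apart and 7 mm high guide an insert, their mouths flaring out over 17 mm behind this point; then come 85 mm of groove, same width, with overhanging lips (gap 10 mm high; 80 mm between them).
- insert_home (a point): Where an insert's origin is when it is fully home, its point butting into the V of the deck: slicer x = 14.5 mm, mid width, z = 78 mm; axes as the slicer's. Slack: about 1 mm further in, 1.5 mm back against the catch, 2 mm sideways.
- blade_cover (a point): Point at the height of the rail tops (z = 94 mm), mid width, over the V blades: slicer x = 67 mm; axes as the slicer's. A guard centred within 28 mm of it lengthwise covers the V.
- catch (a joint): Red spring catch on the slicer's +y side wall, slicer x = -80 to -62 mm, housing to z = 99 mm, red thumb pad outside. Metres: 0 at rest, up to 0.008 pushed aside (+y). Its tooth (z = 86.5 to 94.5 mm, out to y = 37 mm) clears an insert's plate; the cross bar pushes it 5 mm aside (spring 2 to 4.5 N, some 5 to 10 N of push), then it springs back behind the bar, square face at x = -62 mm.
- julienne_insert: Orange insert with small upright steel blades near its point. Plate 150 x 90 x 6 mm, right-angled point at its +x end (sides straight to x = 30 mm, point x = 75 mm). Origin: underside, mid length and width. Rear: x = -75 to -61 mm, a cross bar 84 mm wide up to z = 18 mm; in its middle a grip tab, 40 mm wide (y), 14 mm thick (x), up to z = 38 mm. About 0.1 kg.
- plain_insert: Blue insert with white stripes, same shape and size, no small blades; not wanted. Origin: underside, mid length and width, x towards its point.
- guard: White hand guard with a green grip. Plate 110 (x) x 134 mm (y), z = 14 to 19 mm; a skirt 4 mm thick along each long (x) side, inner faces y = +-63 mm, down to z = 0. Origin: its middle, at the skirts' lower edges. Grip bar 64 mm (x) x 28 mm (y), up to z = 54 mm. 0.14 kg. Same after half a turn. On the slicer its x is along the slicer's x, skirts outside the rails, plate on the rail tops.
- tumbler: Short glass standing on its rim, 80 mm across and 85 mm high. Origin: centre of its underside.
- tumbler_two: Another such glass, 80 mm across and 85 mm high. Origin: centre of its underside.
- highball: Tall glass standing on its rim, 72 mm across and 145 mm high. Origin: centre of its underside.
Mind the look-alikes: they are no part of the job. Of the things that look like the guard, the middle-sized one is meant.

How it is judged:
On the way, in this order (a step that is already met when the one before it is completed fails the run):
1. the orange insert is fully home in the grooves and the catch has sprung back behind it (x of julienne_insert in the frame of slicer between 0.0105 and 0.018 m and z of julienne_insert in the frame of slicer between 0.075 and 0.082 m and value of joint catch below 0.0015 m), for 0.2 s.
2. the guard lies on the rails over the V blades (x of guard in the frame of slicer between 0.038 and 0.097 m and z of guard in the frame of slicer between 0.076 and 0.0835 m and angle between the x axis of guard and the x axis of slicer, either way round below 0.1 rad), for 0.2 s.
At the end, for the whole second after the job is handed in: Orange insert in the grooves, 10.5 to 18 mm along the slicer's x, 75 to 82 mm high, within 5 mm of the midline, catch back at rest (under 1.5 mm); guard flat (3 deg) and square (6 deg) on the rail tops, 38 to 97 mm along the slicer's x, within 6 mm of the midline; both let go and at rest (all of step 1 and all of step 2 and y of julienne_insert in the frame of slicer between -0.005 and 0.005 m and y of guard in the frame of slicer between -0.006 and 0.006 m and angle between the z axis of guard and the z axis of slicer, either way round below 0.05 rad and linear speed of each of guard, julienne_insert below 0.02 m/s); the robot touches nothing.
It fails at once if the blue insert is shifted or lifted by more than 30 mm (distance of plain_insert from where it was at the start of the episode above 0.03 m).
It fails at once if a glass is shifted by more than 30 mm or knocked over (distance of any of tumbler, tumbler_two, highball from where it was at the start of the episode above 0.03 m or angle between any of tumbler, tumbler_two, highball's own z axis and vertical above 0.5 rad).
It also fails if it takes over 62 s, if anything falls off the work surface, if the arm or the gripper's body presses on something with over 40 N, if the wrist force passes 120 N, or if a joint passes its speed limit or range.

### The arm

A 7-joint arm with a two-finger parallel gripper is mounted at the origin on the work surface. World frame = base frame: x ahead of the robot, y to its left, z up, the work surface at z = 0. Lengths are in m, angles in rad, forces in N, time in s.
With the tool pointing down it reaches from about 0.425 to 0.825 m from the base axis. Payload 3.6 kg.
Tool frame: the origin (TCP) lies midway between the tips of the shut fingers; the grasp point (between the pads) lies 19 mm behind it; z points along the fingers, x is the direction in which the jaws open and shut, and the axes are right-handed (so a half turn about z gives the same grasp; the last joint's range is limited). The gripper opens to 93 mm and grips with 3 to 60 N. Pads are 15 mm wide; open, the fingers measure 128 mm over their backs; the gripper's body (75 mm by 188 mm) begins 65 mm behind the grasp point.
Start: joints at [1.317, 0.615, -0.013, 1.423, 0.008, 1.103, -0.04], TCP at [0.147, -0.633, 0.219] pointing down, gripper open.
Joint ranges: [-3.12, 3.12], [-0.3, 2.06], [-1.34, 1.32], [0.26, 2.42], [-1.36, 4.5], [0.01, 1.98], [-2.84, 2.84]. Speed limits (rad/s): [2.79, 2.79, 3.14, 3.14, 3.14, 3.14, 3.14].

### API

Orientations are given as a unit quaternion [w, x, y, z].
In Python, from workcell import sensors, imaging, arm, look_for, silhouettes, pinpoint gives the robot as it stands.
- The arm moves only by the tool arm_command, never from a script. Its argument "rows" is a list of rows, each a list of 7 numbers: the turn, a rotation vector about the tool's x, y, z in degrees, then the shift along the tool's x, y, z in cm, then the opening, from 0 (shut) to 1 (fully open). In form: [[rx, ry, rz, x, y, z, jaw], ...]. A call has 1 to 12 rows; each row is the pose to reach, as a shift and turn from the pose commanded when the call began, along the tool's axes at that moment; what a row does not reach only later rows make up. A row lasts 1/8 s, in which the tool goes at most 62.5 mm and 10.7 degrees, less where a joint would pass 70% of its speed; a pose out of reach is approached as far as the arm can. A call with a gripper value outside its range is refused whole. The fingers move at their own pace and stop on an object; "squeeze" is the grip in N (left out, the last holds). Time passes only in rows, so rows that repeat a pose let the fingers close. It gives the time, the measured TCP pose, the force and the opening at its end, in the units of the state.
- sensors.read_state(): the state, without advancing time (a new reading comes with each control period).
- imaging.read_camera(name): name is "scene" or "top" or "wrist"; returns a dict with "pixels" (400x640x3 uint8, red, green, blue), "z_map" (400x640 float32, m along the optical axis (not along the pixel's ray), 0 where there is no reading), "fx", "fy", "cx", "cy" (pixels), "xyz" and "orientation" of the camera in the world. Camera axes: x right, y up, looking along -z (the intrinsics and any distortion apply to the point x, -y, -z); pixel columns grow to the right and rows downward; lengths in m; the calibration is good to about 2 mm. A picture is of the moment at which its call begins.
- arm.job_done(): hands the job in, once; it reports no verdict.
Trained networks look in a picture, given as the dict that the camera call returned (one of the last four; its "shot" number tells which), for a name from the list of things; names that differ only in an ending like _2 or _b are one class to them, and where a whole thing is asked for, a point or a joint stands for the part that bears it (a point fixed in the world has none). Each returns a list of dicts, best first, with "p" (0 to 1); they miss things now and then, are a little off and sometimes report something else, mostly with a low value. They report only what shows in the picture. A call takes as long as a camera call. They do not tell look-alikes from the thing itself.
- look_for(picture, query): "bbox" ([left, top, width, height] in pixels, round what is visible of it).
- silhouettes(picture, query): "region" (400x640 bool, what is visible of it) and "bbox" ([left, top, width, height] in pixels, round what is visible of it).
- pinpoint(picture, query): "centre" ([column, row] in pixels: a listed point, or the origin of a listed thing).
The state is a dict: "t": time; "joint_pos": joint angles; "qvel": joint speeds; "joint_efforts": joint torques, N m; "ee_pos": TCP position; "orientation": TCP orientation; "ft_force": force on the tool from outside, world axes, zero at the start; "ft_torque": the same for the moment, N m; "finger_gap": opening from 0.0 (shut) to 1.0 (fully open).
Only numpy, scipy, OpenCV 4.12 (cv2) and the standard library are available. Lean on these libraries where they do the work, as an engineer would, in place of code of your own. Each camera call takes 0.05 s, during which the arm holds its last target. There are 200 camera calls.

## Working session

There is one attempt and no reset: what is moved stays moved. The work goes in short steps, Python scripts to look and compute and a tool call to move; the robot and the scene stay as the last step left them, time stands still between calls to the robot, and variables do not carry over. Pictures are saved under pics/ and viewed, about 8 in all and at most 12, crops included, and the job is handed in when it is done.

Besides the shell and the picture viewer there is one more tool, called by a JSON object that holds its "fn" and its "kwargs". arm_command: Moves the arm, as the interface text tells. Its arguments: {"type":"object","properties":{"rows":{"type":"array","items":{"type":"array","items":{"type":"number"}}},"squeeze":{"type":"number"}},"required":["rows"]}

```bash
ls; mkdir -p pics; cat > h.py <<'E'
import numpy as np, cv2
from scipy.spatial.transform import Rotation as R
from workcell import sensors, imaging, arm, look_for, silhouettes, pinpoint
def rot(q): return R.from_quat([q[1],q[2],q[3],q[0]]).as_matrix()
def cloud(p):
    z=p["z_map"]; v,u=np.mgrid[:400,:640]
    c=np.stack([(u-p["cx"])/p["fx"]*z,-(v-p["cy"])/p["fy"]*z,-z],-1)
    w=c@rot(p["orientation"]).T+np.array(p["xyz"]); w[z==0]=np.nan
    return w
def proj(p,P):
    c=(np.array(P)-np.array(p["xyz"]))@rot(p["orientation"])
    return np.stack([p["cx"]+p["fx"]*c[...,0]/-c[...,2],p["cy"]-p["fy"]*c[...,1]/-c[...,2]],-1)
def save(p,n): cv2.imwrite(f"pics/{n}.png",cv2.cvtColor(p["pixels"],cv2.COLOR_RGB2BGR))
E
python3 - <<'E'
from h import *
import pickle
print(sensors.read_state())
P={}
ims=[]
for n in("top","scene"):
    p=imaging.read_camera(n); P[n]=p; save(p,n)
    print(n,p["xyz"],p["orientation"],p["fx"],p["cx"],p["cy"],[k for k in p])
    w=cloud(p)
    for q in("slicer","groove_mouth","insert_home","blade_cover","julienne_insert","plain_insert","guard","tumbler","highball"):
        for d in pinpoint(p,q)[:4]:
            c=d["centre"]; i,j=int(round(c[1])),int(round(c[0]))
            print(q,round(d["p"],2),np.round(c,1),np.round(w[min(max(i,0),399),min(max(j,0),639)],3))
pickle.dump(P,open("p0.pkl","wb"))
E
```

```text
pics
{'t': 0.0, 'joint_pos': array([ 1.31647988,  0.61589402, -0.01263293,  1.42486887,  0.00808814,
        1.10339839, -0.04040097]), 'qvel': array([ 9.72810494e-04, -9.48518658e-04,  1.71308956e-03, -6.82030636e-04,
        6.16213463e-04,  6.65638186e-05, -8.78247717e-04]), 'joint_efforts': array([ 1.02721942e-04, -4.58943522e+01,  2.09168075e-01, -1.65746999e+01,
       -6.10266184e-02,  2.03822216e-02,  2.21542637e-04]), 'ee_pos': array([ 0.14664786, -0.6324393 ,  0.21750743]), 'orientation': array([-7.77507858e-04,  7.82917808e-01, -6.22123878e-01, -9.90839769e-04]), 'ft_force': array([-0.30297799,  0.28724579, -0.87702395]), 'ft_torque': array([-0.00868674, -0.00077747,  0.03386931]), 'finger_gap': 1.0011339931879117}
top [ 0.34967208 -0.05519995  1.09088791] [ 0.71322967  0.02222706 -0.02935861 -0.69996247] 404.21218955706854 319.62602282868664 199.17237119019353 ['pixels', 'z_map', 'fx', 'fy', 'cx', 'cy', 'xyz', 'orientation', 'shot']
slicer 0.74 [343.9 140.1] [ 0.591 -0.129  0.01 ]
groove_mouth 0.85 [296.7 120.7] [ 0.622 -0.004  0.08 ]
insert_home 0.97 [351.7 134.7] [ 0.60
[... 631 characters left out ...]
 'fy', 'cx', 'cy', 'xyz', 'orientation', 'shot']
slicer 0.74 [259.7 248.5] [ 0.679 -0.055  0.099]
groove_mouth 0.93 [293.1 244.2] [ 0.618 -0.007  0.077]
insert_home 0.55 [248.9 225.2] [ 0.547 -0.189  0.009]
blade_cover 0.82 [232.8 209.6] [ 0.578 -0.207  0.079]
julienne_insert 0.83 [363.1 297.5] [0.639 0.18  0.01 ]
plain_insert 0.82 [451.7 290.7] [0.531 0.354 0.008]
guard 0.92 [317. 196.] [ 0.373 -0.068  0.03 ]
guard 0.8 [382.1 246.9] [0.481 0.169 0.022]
guard 0.71 [476.8 213.1] [0.231 0.363 0.016]
tumbler 0.97 [447.6 239.9] [0.4   0.313 0.037]
tumbler 0.62 [159.9 212.1] [ 0.642 -0.408  0.047]
tumbler 0.39 [200.2 189.4] [ 0.488 -0.407  0.023]
highball 0.93 [196.5 190.8] [ 0.499 -0.414  0.021]
```

View pics/top.png

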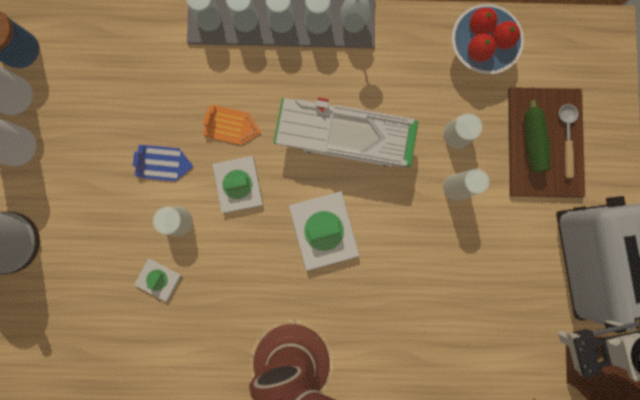

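View pics/scene.png

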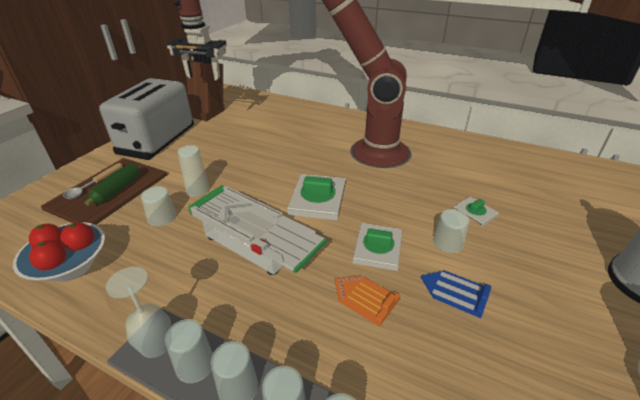

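The top view shows the slicer (280–415, 100–165) with its open end on the left, and the orange insert (205–260, 107–145) with its point to the right. Three guards show; their grips measure 70, 52 and 40 mm high. The one meant is at (238,185): 52 mm against 54 mm given. Next I'll measure poses from masks and depth.

```bash
cat >> h.py <<'E'
def rect(pts):  # min-area rect in mm: centre, size, long-axis angle
    c,s,a=cv2.minAreaRect((np.array(pts)*1000).astype(np.float32)); 
    if s[0]<s[1]: s=s[::-1]; a+=90
    return np.round(c,1),np.round(s,1),round((a+90)%180-90,1)
E
python3 - <<'E'
from h import *
for n in("top","scene"):
    p=imaging.read_camera(n); w=cloud(p); px=cv2.cvtColor(p["pixels"],cv2.COLOR_RGB2HSV)
    print(n,"table z",np.nanmedian(w[250:270,200:230,2]))
    for q in("slicer","julienne_insert","plain_insert","guard","tumbler","tumbler_two","highball"):
        for d in silhouettes(p,q)[:3]:
            m=cv2.erode(d["region"].astype(np.uint8),np.ones((1,1)))>0
            P=w[m]; P=P[~np.isnan(P[:,0])]
            if len(P)<20: continue
            print(q,round(d["p"],2),d["bbox"],"zpc",np.round(np.percentile(P[:,2],[5,50,95,99]),3),"rect",*rect(P[:,:2]))
            if q=="slicer":
                for lo,hi in((.070,.083),(.088,.1)):
                    T=P[(P[:,2]>lo)&(P[:,2]<hi)]; print("  band",lo,len(T),*rect(T[:,:2]))
            if q=="guard":
                T=P[(P[:,2]>.0)&(P[:,2]<.03)]; print("  plate",len(T),*rect(T[:,:2]))
                T=P[(P[:,2]>np.percentile(P[:,2],98)-.008)]; print("  grip",len(T),*rect(T[:,:2]))
E
```

```text
top table z -0.0012372668503384254
slicer 0.79 [275.9, 99.8, 142.5, 65.7] zpc [0.007 0.079 0.095 0.097] rect [ 618.6 -124.7] [365.4 165.2] 80.9
  band 0.07 2460 [ 600.3 -124.8] [349.7 128.9] 80.9
  band 0.088 2007 [ 594.1 -152.3] [305.5 129.6] 78.1
slicer 0.68 [212.3, 155.5, 48.3, 59.5] zpc [0.014 0.019 0.052 0.055] rect [464.8 158.8] [141.4 115.3] 11.9
  band 0.07 0 [0. 0.] [0. 0.] 0.0
  band 0.088 0 [0. 0.] [0. 0.] 0.0
slicer 0.21 [438.7, 169.9, 50.2, 30.3] zpc [0.015 0.136 0.146 0.148] rect [ 466.6 -429.6] [64.4 63.6] -15.9
  band 0.07 52 [ 459.8 -413.5] [60.5 21.2] 23.1
  band 0.088 51 [ 459.4 -415. ] [60.6 24.5] 25.8
julienne_insert 0.91 [204.2, 105.7, 54.1, 33.6] zpc [0.002 0.005 0.029 0.038] rect [625.3 181. ] [158.9  91.7] 76.4
plain_insert 0.67 [131.1, 146.7, 62.0, 34.8] zpc [0.001 0.005 0.03  0.038] rect [519.6 363.3] [165.8  92.5] 84.7
guard 0.92 [211.9, 158.9, 48.1, 53.9] zpc [0.015 0.019 0.052 0.055] rect [466.1 158.3] [141.1 114.3] 13.8
  plate 1765 [465.6 156.3] [139.4 110.4] 13.2
  grip 256 [463.6 156. ] [63.7 27.3] -77.1
guard 0.62 [293.0, 191.9, 66.0, 75.7] zpc [0.0
[... 1928 characters left out ...]
.6, 51.9, 45.5] zpc [0.008 0.02  0.054 0.056] rect [456.7 152.7] [157.5 109.8] 12.8
  plate 1464 [456.7 152.7] [157.5 109.8] 12.8
  grip 221 [466.5 155.2] [63.1 28.9] -78.1
guard 0.6 [286.8, 176.4, 59.8, 44.7] zpc [0.007 0.027 0.071 0.073] rect [348.9 -82.5] [181.2 156.3] 16.8
  plate 1429 [348.6 -82.7] [181.5 155.1] 16.3
  grip 228 [348.7 -77.1] [81.8 37.7] -74.4
tumbler 0.82 [430.8, 205.7, 42.2, 47.4] zpc [0.005 0.062 0.087 0.088] rect [315.1 325.8] [182.2  82.3] -15.9
tumbler_two 0.78 [140.4, 183.6, 36.1, 43.1] zpc [0.007 0.06  0.087 0.088] rect [ 570.7 -479.1] [207.   72.6] 42.6
highball 0.73 [181.0, 144.8, 27.5, 50.6] zpc [0.009 0.086 0.146 0.147] rect [ 406.9 -507.1] [268.4  74.1] 47.6
```

```bash
cat >> h.py <<'E'
def rows(*T):  # world targets (x,y,z,yaw deg of tool x, tool down) -> [rx,ry,rz deg, x,y,z cm] in present tool axes
    s=sensors.read_state(); M=rot(s["orientation"]); p=np.array(s["ee_pos"])
    print("t",round(s["t"],2),"tcp",np.round(p,4),"yaw",round(np.degrees(np.arctan2(M[1,0],M[0,0])),2),"tilt",round(np.degrees(np.arccos(-M[2,2])),2),"gap",round(s["finger_gap"],3),"F",np.round(s["ft_force"],1))
    for x,y,z,a in T:
        c,n=np.cos(np.radians(a)),np.sin(np.radians(a)); D=np.array([[c,n,0],[n,-c,0],[0,0,-1.]])
        print(np.round(np.degrees(R.from_matrix(M.T@D).as_rotvec()),2).tolist(),np.round(M.T@(np.array([x,y,z])-p)*100,2).tolist())
E
python3 -c "
from h import *
rows((.3,-.5,.33,-30),(.5,-.3,.35,0),(.6,0,.35,40),(.635,.22,.30,78))"
```

```text
t 1.8 tcp [ 0.1468 -0.6332  0.2186] yaw -76.95 tilt 0.0 gap 1.001 F [0.1 0.2 1. ]
[-0.0, 0.0, -46.95] [-9.51, -17.93, -11.14]
[-0.0, 0.0, -76.95] [-24.48, -41.93, -13.13]
[-0.01, -0.0, -116.95] [-51.45, -58.45, -13.13]
[-0.01, -0.0, -154.95] [-72.09, -66.83, -8.13]
```

{"fn": "arm_command", "kwargs": {"rows": [[0,0,-10,-2,-4,-5,1],[0,0,-20,-4,-8,-9,1],[0,0,-30,-6,-12,-11,1],[0,0,-40,-9,-17,-11,1],[0,0,-50,-12,-22,-12,1],[0,0,-60,-15,-27,-12.5,1],[0,0,-70,-19,-32,-13,1],[0,0,-80,-24,-37,-13,1],[0,0,-90,-28,-41,-13,1],[0,0,-100,-33,-45,-13,1],[0,0,-110,-38,-49,-13,1],[0,0,-117,-43,-52,-13,1]]}}

```text
t: 3.3
ee_pos: [0.5561, -0.0981, 0.3487]
orientation: [0.0, 0.939, 0.344, 0.0]
ft_force: [0.8, 0.4, -0.5]
finger_gap: 0.997
```

```bash
python3 -c "
from h import *
rows((.635,.22,.30,78))"
```

```text
t 3.3 tcp [ 0.5561 -0.0981  0.3487] yaw 40.24 tilt 0.04 gap 0.997 F [ 0.8  0.4 -0.5]
[0.04, -0.01, -37.76] [26.57, -19.19, 4.87]
```

```bash
python3 -c "
from h import *
p=imaging.read_camera('wrist'); save(p,'w1'); print(p['xyz'],p['orientation'],p['fx'])"
```

```text
[ 0.51043003 -0.04307826  0.51482759] [ 0.93096741 -0.12204862 -0.04535693  0.34109613] 348.4967664680222
```

View pics/w1.png

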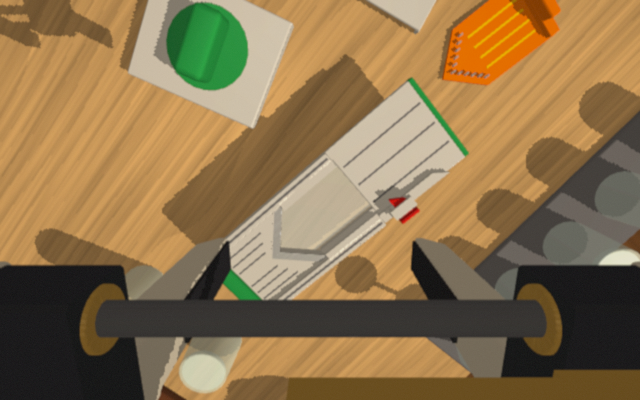

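{"fn": "arm_command", "kwargs": {"rows": [[0,0,-9,5,-4,1,1],[0,0,-18,10,-8,2,1],[0,0,-27,16,-12,3,1],[0,0,-36,22,-16,4.5,1],[0,0,-38,26.5,-19,5,1],[0,0,-38,26.5,-19,5,1]]}}

```text
t: 4.1
ee_pos: [0.6347, 0.2213, 0.2973]
orientation: [-0.002, 0.775, 0.632, -0.0]
ft_force: [0.2, -1.2, -0.9]
finger_gap: 0.997
```

```bash
python3 -c "
from h import *
rows()
p=imaging.read_camera('wrist'); save(p,'w2'); print(p['xyz'],p['orientation'],p['fx'])
w=cloud(p);h=cv2.cvtColor(p['pixels'],cv2.COLOR_RGB2HSV)
m=(h[...,0]>6)&(h[...,0]<16)&(h[...,1]>190)
print(m.sum())
d=silhouettes(p,'julienne_insert')
for e in d[:2]:
  P=w[e['region']];P=P[~np.isnan(P[:,0])]
  print(e['p'],e['bbox'],*rect(P[:,:2]),np.percentile(P[:,2],[2,50,99]))
  for lo,hi in((.003,.009),(.014,.022),(.03,.042)):
    T=P[(P[:,2]>lo)&(P[:,2]<hi)]; print(lo,len(T),*rect(T[:,:2]))
print(pinpoint(p,'julienne_insert')[:2])
"
```

```text
t 4.1 tcp [0.6347 0.2213 0.2973] yaw 78.4 tilt 0.21 gap 0.997 F [ 0.2 -1.2 -0.9]
[0.56573386 0.23587966 0.46372873] [ 0.76850002 -0.09887378 -0.08217834  0.62680015] 348.4967664680222
5367
0.96 [221.0, 134.0, 120.3, 67.6] [628.5 173. ] [150.1  93.4] 79.1 [0.00409764 0.00623125 0.03851526]
0.003 5722 [626.7 172.4] [147.8  89.6] 78.6
0.014 353 [640.1 238.4] [83.5 13.2] -11.2
0.03 347 [639.6 239. ] [38.9 12.6] -11.2
0.69 [0.0, 144.7, 179.4, 120.9] [634.6 -45.9] [376.8 165.1] 81.0 [0.00772033 0.07797862 0.09881692]
0.003 1684 [ 602.1 -181.6] [80.  75.9] 80.9
0.014 104 [ 640.3 -179.1] [79.8  1.2] 81.3
0.03 0 [0. 0.] [0. 0.] 0.0
[{'centre': [279.9, 166.1], 'p': 0.7}]
```

```bash
cat > slicer.py <<'E'
from h import *
from scipy.optimize import minimize
def fit(p,x0=(.615,-.128,-100)):
    # points at tray / rail height, near slicer; fit rectangle x -176..178, y +-60 by distance of outline
    w=cloud(p).reshape(-1,3); P=w[(w[:,2]>.074)&(w[:,2]<.0965)]
    P=P[np.hypot(P[:,0]-x0[0],P[:,1]-x0[1])<.2]
    def loc(P,v):
        a=np.radians(v[2]); d=P[:,:2]-np.array(v[:2]); c,s=np.cos(a),np.sin(a)
        return np.stack([d@[c,s],d@[-s,c]],1)
    v=np.array(x0,float)
    for it in range(15):
        L=loc(P,v); L=L[(abs(L[:,0])<.2)&(abs(L[:,1])<.075)]
        A=[]
        b=np.arange(-.17,.17,.01)  # side edges per x-bin, x>-.035 rails (skip catch)
        lo=[];hi=[];xs=[]
        for x in b:
            S=L[(L[:,0]>=x)&(L[:,0]<x+.01)&(abs(L[:,1])<.066),1]
            if len(S)>15: xs.append(x+.005);lo.append(np.percentile(S,1));hi.append(np.percentile(S,99))
        xs,lo,hi=map(np.array,(xs,lo,hi)); mid=(lo+hi)/2; k=abs(hi-lo-.12)<.008
        s,i=np.polyfit(xs[k],mid[k],1)
        S=L[abs(L[:,1])<.05,0]; e0,e1=np.percentile(S,.3),np.percentile(S,99.7)
        dx=(e0+.176+e1-.178)/2
        a=np.radians(v[2]); v=v+np.array([dx*np.cos(a)-i*np.sin(a),dx*np.sin(a)+i*np.cos(a),np.degrees(s)])*.7
    return v,len(xs),k.sum(),np.round([e0,e1,np.median(lo[k]),np.median(hi[k])],4)
E
python3 - <<'E'
from slicer import *
for n in("top","scene"):
    p=imaging.read_camera(n)
    print(n,fit(p))
rows((.640,.239,.10,78.8),(.640,.239,.010,78.8))
E
```

```text
top (array([  0.59596057,  -0.1253756 , -99.16181666]), 34, np.int64(34), array([-0.1745,  0.1765, -0.0594,  0.0593]))
scene (array([  0.59987272,  -0.12491928, -98.90211398]), 34, np.int64(34), array([-0.1744,  0.1764, -0.0594,  0.0595]))
t 4.35 tcp [0.6368 0.2136 0.2992] yaw 77.83 tilt 0.13 gap 0.999 F [ 0.1 -0.3 -0.1]
[0.09, 0.1, -0.97] [2.59, -0.25, 19.92]
[0.09, 0.1, -0.97] [2.6, -0.27, 28.92]slicer.py:20: RankWarning: Polyfit may be poorly conditioned
  s,i=np.polyfit(xs[k],mid[k],1)
```

{"fn": "arm_command", "kwargs": {"rows": [[0,0,-1,2.6,-0.25,6,0.6],[0,0,-1,2.6,-0.25,12,0.6],[0,0,-1,2.6,-0.25,17,0.6],[0,0,-1,2.6,-0.25,17,0.6],[0,0,-1,2.6,-0.25,17,0.6]]}}

```text
t: 4.97
ee_pos: [0.6407, 0.2419, 0.1316]
orientation: [0.001, 0.772, 0.635, 0.002]
ft_force: [0.2, -0.1, -0.1]
finger_gap: 0.606
```

```bash
python3 -c "
from h import *
p=imaging.read_camera('wrist')
w=cloud(p)
d=silhouettes(p,'julienne_insert')
for e in d[:1]:
  P=w[e['region']];P=P[~np.isnan(P[:,0])]
  print(e['p'],e['bbox'],np.percentile(P[:,2],[2,50,99]))
  for lo,hi in((.003,.009),(.014,.022),(.03,.042)):
    T=P[(P[:,2]>lo)&(P[:,2]<hi)]; print(lo,len(T),*rect(T[:,:2]))
rows((.640,.239,.010,78.8))
"
```

```text
0.65 [147.3, 142.3, 177.4, 100.1] [0.00457825 0.00625462 0.03850909]
0.003 13018 [627.3 172. ] [148.7  90.9] 78.6
0.014 772 [640.  238.9] [83.4 13.7] -11.6
0.03 889 [639.5 238.5] [39.1 13.5] -11.1
t 5.08 tcp [0.6407 0.243  0.1324] yaw 78.97 tilt 0.36 gap 0.597 F [-0.5 -0.6  0.2]
[0.28, -0.22, 0.17] [-0.45, -0.06, 12.24]
```

{"fn": "arm_command", "kwargs": {"rows": [[0,0,0,-0.4,0,5,0.6],[0,0,0,-0.4,0,10,0.6],[0,0,0,-0.4,0,12.2,0.6],[0,0,0,-0.4,0,12.2,0.6],[0,0,0,-0.4,0,12.2,0.6]]}}

```text
t: 5.7
ee_pos: [0.6395, 0.2396, 0.0088]
orientation: [0.0, 0.771, 0.636, 0.002]
ft_force: [0.5, 0.3, -0.3]
finger_gap: 0.6
```

```bash
python3 -c "
from h import *
rows((.640,.239,.010,78.8))
"
```

```text
t 5.7 tcp [0.6395 0.2396 0.0088] yaw 79.04 tilt 0.22 gap 0.6 F [ 0.5  0.3 -0.3]
[0.17, -0.15, 0.24] [-0.05, 0.06, -0.12]
```

{"fn": "arm_command", "kwargs": {"rows": [[0,0,0,0,0,0,0],[0,0,0,0,0,0,0],[0,0,0,0,0,0,0],[0,0,0,0,0,0,0],[0,0,0,0,0,0,0],[0,0,0,0,0,0,0],[0,0,0,0,0,-4,0],[0,0,0,0,0,-9,0],[0,0,0,0,0,-13,0],[0,0,0,0,0,-13,0],[0,0,0,0,0,-13,0]], "squeeze": 40}}

```text
t: 7.08
ee_pos: [0.6373, 0.2377, 0.1352]
orientation: [-0.0, 0.771, 0.636, -0.001]
ft_force: [0.2, -0.9, -1.7]
finger_gap: 0.146
```

```bash
cat > ins.py <<'E'
from h import *
from slicer import fit
def chk(n='top'):
    p=imaging.read_camera(n); w=cloud(p); h=cv2.cvtColor(p['pixels'],cv2.COLOR_RGB2HSV)
    m=(h[...,0]>4)&(h[...,0]<18)&(h[...,1]>200)&(h[...,2]>120)
    k,l,st,_=cv2.connectedComponentsWithStats(m.astype(np.uint8)); i=1+st[1:,4].argmax()
    P=w[l==i]; P=P[~np.isnan(P[:,0])]; z=np.median(P[:,2]); T=P[abs(P[:,2]-z)<.008]
    A=np.c_[T[:,:2],np.ones(len(T))]; c=np.linalg.lstsq(A,T[:,2],rcond=None)[0]
    print(n,st[i],len(T),"z",np.round(z,4),"slope deg",np.round(np.degrees(c[:2]),1),*rect(T[:,:2])); return p
E
python3 -c "
from ins import *
chk('top'); chk('wrist'); save(chk('scene'),'s2'); rows()
"
```

```text
top [492  21   1   1   1] 1 z 0.1141 slope deg [ 2.9 -1.6] [ 878.8 -489.7] [0. 0.] 0.0
wrist [   45   170   292   130 23916] 20082 z 0.1343 slope deg [-0.1 -0. ] [607.9 175.4] [156.1  65.6] -85.2Traceback (most recent call last):
  File "<string>", line 3, in <module>
    chk('top'); chk('wrist'); save(chk('scene'),'s2'); rows()
                                   ~~~^^^^^^^^^
  File "ins.py", line 6, in chk
    k,l,st,_=cv2.connectedComponentsWithStats(m.astype(np.uint8)); i=1+st[1:,4].argmax()
                                                                       ~~~~~~~~~~~~~~~^^
ValueError: attempt to get argmax of an empty sequence
```

```bash
python3 -c "
from ins import *
rows((.631,.0854,.135,81))
"
```

```text
t 7.22 tcp [0.6371 0.2377 0.1344] yaw 79.06 tilt 0.22 gap 0.145 F [-0.2  0.6 -1.5]
[-0.17, 0.14, -1.94] [-15.07, 2.29, -0.03]
```

{"fn": "arm_command", "kwargs": {"rows": [[0,0,-1,-4,0.6,0,0],[0,0,-2,-8,1.2,0,0],[0,0,-2,-12,1.8,0,0],[0,0,-2,-15,2.3,0,0],[0,0,-2,-15,2.3,0,0],[0,0,-2,-15,2.3,0,0]]}}

```text
t: 7.98
ee_pos: [0.6317, 0.0882, 0.1361]
orientation: [-0.001, 0.76, 0.65, 0.0]
ft_force: [-0.1, 0.5, -1.0]
finger_gap: 0.148
```

```bash
python3 -c "
from ins import *
rows()
p=imaging.read_camera('wrist'); save(p,'w3'); import pickle; pickle.dump(p,open('w3.pkl','wb'))
w=cloud(p)
for n in ('top','scene'): print(n,fit(imaging.read_camera(n),(.598,-.125,-99)))
"
```

```text
t 7.97 tcp [0.6317 0.0882 0.1361] yaw 81.12 tilt 0.12 gap 0.148 F [-0.1  0.5 -1. ]
top (array([  0.58895906,  -0.17174024, -99.39453358]), 27, np.int64(15), array([-0.1285,  0.1305, -0.0593,  0.0588]))
scene (array([  0.5995298 ,  -0.12583986, -98.71721774]), 34, np.int64(22), array([-0.1746,  0.1766, -0.0592,  0.0594]))
```

View pics/w3.png

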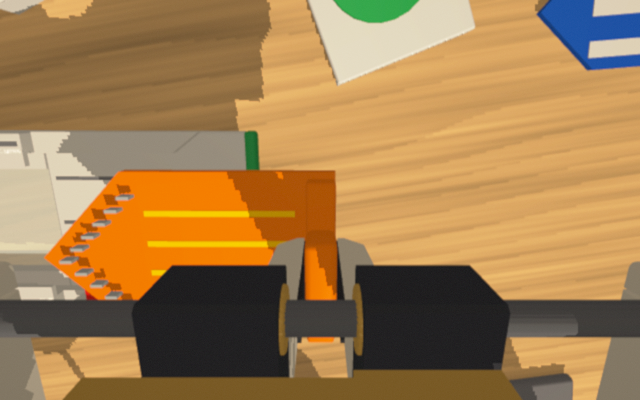

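```bash
python3 -c "
from h import *
import pickle
p=pickle.load(open('w3.pkl','rb')); w=cloud(p); h=cv2.cvtColor(p['pixels'],cv2.COLOR_RGB2HSV)
def edge(m,cols):
  E=[]
  for c in cols:
    r=np.where(m[:,c])[0]
    if len(r): E.append(w[r[0]+1,c])
  E=np.array(E); k=np.polyfit(E[:,1],E[:,0],1); res=E[:,0]-np.polyval(k,E[:,1])
  E=E[abs(res)<.003]; k=np.polyfit(E[:,1],E[:,0],1)
  print(len(E),'yaw',np.round(-90-np.degrees(np.arctan(k[0])),2) ,'line x at y=0.02,-.1:',np.round(np.polyval(k,[.02,-.1]),4),'z',np.round(np.median(E[:,2]),4)); return k
edge((w[...,2]>.074)&(w[...,2]<.098),range(5,240))
edge((w[...,2]>.074)&(w[...,2]<.083),range(50,240))
ins=(w[...,2]>.13)&(w[...,2]<.138)&(h[...,0]<20)&(h[...,1]>150)
edge(ins,range(135,300))
# open end x: rightmost
m=(w[...,2]>.074)&(w[...,2]<.083)
print([np.round(w[r,np.where(m[r])[0][-1]],4).tolist() for r in (140,150,160,166)])
r,c=np.where(ins); i=c.argmin(); print('tip',r[i],c[i],w[r[i],c[i]], 'rear', np.round(w[180,np.where(ins[180])[0][-1]],4))
"
```

```text
** On entry to DLASCL parameter number  4 had an illegal value
 ** On entry to DLASCL parameter number  4 had an illegal value
 ** On entry to DLASCL parameter number  4 had an illegal value
 ** On entry to DLASCL parameter number  4 had an illegal value
 ** On entry to DLASCL parameter number  5 had an illegal value
 ** On entry to DLASCL parameter number  4 had an illegal valueTraceback (most recent call last):
  File "<string>", line 13, in <module>
    edge((w[...,2]>.074)&(w[...,2]<.098),range(5,240))
    ~~~~^^^^^^^^^^^^^^^^^^^^^^^^^^^^^^^^^^^^^^^^^^^^^^
  File "<string>", line 10, in edge
    E=np.array(E); k=np.polyfit(E[:,1],E[:,0],1); res=E[:,0]-np.polyval(k,E[:,1])
                     ~~~~~~~~~~^^^^^^^^^^^^^^^^^
    c, resids, rank, s = lstsq(lhs, rhs, rcond)
                         ~~~~~^^^^^^^^^^^^^^^^^
    x, resids, rank, s = _umath_linalg.lstsq(a, b, rcond,
                         ~~~~~~~~~~~~~~~~~~~^^^^^^^^^^^^^
                                             signature=signature)
                                             ^^^^^^^^^^^^^^^^^^^^
    raise LinAlgError("SVD did not converge in Linear Least Squares")
numpy.linalg.LinAlgError: SVD did not converge in Linear Least Squares
```

```bash
cat > edge.py <<'E'
from h import *
def edge(w,m,cols):
  E=[]
  for c in cols:
    r=np.where(m[:,c])[0]
    if len(r): E.append(w[r[0],c])
  E=np.array(E); 
  k=np.polyfit(E[:,1],E[:,0],1)
  for _ in range(4):
    res=abs(E[:,0]-np.polyval(k,E[:,1])); k=np.polyfit(E[res<max(.0015,np.median(res)),1],E[res<max(.0015,np.median(res)),0],1)
  print((res<.0015).sum(),len(E),'yaw',np.round(-90-np.degrees(np.arctan(k[0])),2) ,'line x at y=.02,-.02:',np.round(np.polyval(k,[.02,-.02]),4),'z',np.round(np.median(E[:,2]),4)); return k
def both(p):
  w=cloud(p); h=cv2.cvtColor(p['pixels'],cv2.COLOR_RGB2HSV)
  edge(w,(w[...,2]>.074)&(w[...,2]<.098),range(5,240))
  m=(w[...,2]>.074)&(w[...,2]<.083); edge(w,m,range(50,240))
  ins=(w[...,2]>.07)&(h[...,0]<20)&(h[...,1]>190); z=np.median(w[ins][:,2]); ins&=abs(w[...,2]-z)<.003
  edge(w,ins,range(140,300))
  for r in (145,155): print('open end',np.round(w[r,np.where(m[r])[0][-1]],4))
  r,c=np.where(ins); i=c.argmin(); print('tip',r[i],c[i],np.round(w[r[i],c[i]],4),'rear',np.round(w[180,np.where(ins[180])[0][-1]],4))
E
python3 -c "
from edge import *
import pickle
both(pickle.load(open('w3.pkl','rb')))"
```

```text
235 235 yaw -99.06 line x at y=.02,-.02: [0.5617 0.5553] z 0.082
143 190 yaw -99.09 line x at y=.02,-.02: [0.5617 0.5553] z 0.0806
160 160 yaw -99.01 line x at y=.02,-.02: [0.5778 0.5715] z 0.1348
open end [0.5763 0.0561 0.0773]
open end [0.5827 0.0546 0.0758]
tip 257 45 [ 0.6119 -0.0518  0.1352] rear [0.5929 0.088  0.1354]
```

{"fn": "arm_command", "kwargs": {"rows": [[0,0,0,2,-0.06,1.5,0],[0,0,0,2,-0.06,3,0],[0,0,0,2,-0.06,4,0],[0,0,0,2,-0.06,4.6,0],[0,0,0,2,-0.06,4.8,0],[0,0,0,2,-0.06,4.8,0],[0,0,0,2,-0.06,4.8,0]]}}

```text
t: 9.0
ee_pos: [0.635, 0.1067, 0.0892]
orientation: [0.0, 0.76, 0.65, 0.0]
ft_force: [0.3, 0.9, -2.0]
finger_gap: 0.147
```

```bash
python3 -c "
from edge import *
rows()
p=imaging.read_camera('wrist'); both(p); rows()"
```

```text
t 9.0 tcp [0.635  0.1067 0.0892] yaw 81.04 tilt 0.05 gap 0.147 F [ 0.3  0.9 -2. ]
198 235 yaw -99.05 line x at y=.02,-.02: [0.5616 0.5553] z 0.0764
153 157 yaw -99.06 line x at y=.02,-.02: [0.5616 0.5553] z 0.076
160 160 yaw -99.06 line x at y=.02,-.02: [0.5781 0.5717] z 0.088
open end [0.5725 0.0569 0.0763]
open end [0.5776 0.0557 0.075 ]
tip 338 32 [ 0.659  -0.0555  0.0905] rear [0.5963 0.1065 0.0879]
t 9.05 tcp [0.635  0.1067 0.0892] yaw 81.04 tilt 0.05 gap 0.147 F [ 0.8  0.1 -0.7]
```

{"fn": "arm_command", "kwargs": {"rows": [[0,0,0,0,-0.05,0.2,0],[0,0,0,0,-0.05,0.3,0],[0,0,0,-1,-0.05,0.3,0],[0,0,0,-2,-0.05,0.3,0],[0,0,0,-3,-0.05,0.3,0],[0,0,0,-4,-0.05,0.3,0],[0,0,0,-5,-0.05,0.3,0],[0,0,0,-6,-0.05,0.3,0],[0,0,0,-6,-0.05,0.3,0]]}}

```text
t: 10.18
ee_pos: [0.6249, 0.046, 0.0856]
orientation: [0.0, 0.761, 0.649, -0.0]
ft_force: [0.1, 0.2, -1.0]
finger_gap: 0.146
```

```bash
python3 -c "
from edge import *
rows()
p=imaging.read_camera('wrist'); save(p,'w4'); both(p)
p=imaging.read_camera('scene'); save(p,'s4'); rows()"
```

```text
t 10.18 tcp [0.6249 0.046  0.0856] yaw 80.95 tilt 0.05 gap 0.146 F [ 0.1  0.2 -1. ]
235 235 yaw -99.0 line x at y=.02,-.02: [0.5616 0.5553] z 0.0773
189 190 yaw -98.99 line x at y=.02,-.02: [0.5616 0.5553] z 0.0774
160 160 yaw -99.16 line x at y=.02,-.02: [0.5776 0.5711] z 0.0844
open end [0.5715 0.0566 0.0765]
open end [0.5765 0.0558 0.0759]
tip 257 45 [ 0.6051 -0.0953  0.0836] rear [0.5859 0.0459 0.0858]
t 10.28 tcp [0.6249 0.0478 0.0858] yaw 81.05 tilt 0.04 gap 0.148 F [-0.5 -0.1 -1.2]
```

View pics/w4.png

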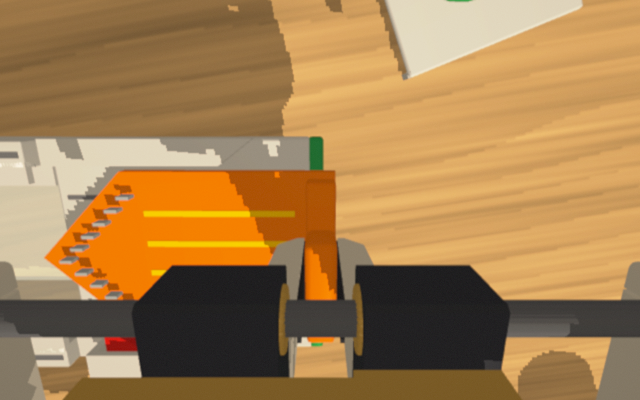

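Insert lies level on the tray, tip at (45,258), sides past the flare with no side force. Carry on.

{"fn": "arm_command", "kwargs": {"rows": [[0,0,0,-1,0,0,0],[0,0,0,-2,0,0,0],[0,0,0,-3,0,0,0],[0,0,0,-4,0,0,0],[0,0,0,-5,0,0,0],[0,0,0,-6,0,0,0],[0,0,0,-7,0,0,0],[0,0,0,-7.5,0,0,0],[0,0,0,-7.5,0,0,0]]}}

```text
t: 11.4
ee_pos: [0.6132, -0.027, 0.0856]
orientation: [-0.0, 0.76, 0.65, -0.0]
ft_force: [-0.7, -0.3, -0.7]
finger_gap: 0.148
```

```bash
python3 -c "
from edge import *
rows((.599-.157*-.0535,-.1255+.988*.0535,.0855,81))
p=imaging.read_camera('wrist'); both(p)"
```

```text
t 11.4 tcp [ 0.6132 -0.027   0.0856] yaw 81.01 tilt 0.0 gap 0.148 F [-0.7 -0.3 -0.7]
[-0.0, -0.0, 0.01] [-4.6, 0.14, 0.01]
235 235 yaw -98.99 line x at y=.02,-.02: [0.5615 0.5552] z 0.0774
188 188 yaw -98.98 line x at y=.02,-.02: [0.5615 0.5552] z 0.0774
85 160 yaw -91.9 line x at y=.02,-.02: [0.5693 0.568 ] z 0.0846
open end [0.5712 0.0562 0.077 ]
open end [0.5761 0.0553 0.0774]
tip 257 45 [ 0.593  -0.1664  0.0857] rear [ 0.5744 -0.0272  0.0849]
```

{"fn": "arm_command", "kwargs": {"rows": [[0,0,0,-0.8,0,0,0],[0,0,0,-1.5,0,0,0],[0,0,0,-2,0,0,0],[0,0,0,-2.5,0,0,0],[0,0,0,-3,0,0,0],[0,0,0,-3.5,0,0,0],[0,0,0,-4,0,0,0],[0,0,0,-4.3,0,0,0],[0,0,0,-4.5,0,0,0],[0,0,0,-4.5,0,0,0]]}}

```text
t: 12.7
ee_pos: [0.6055, -0.0715, 0.0854]
orientation: [-0.0, 0.76, 0.65, -0.001]
ft_force: [-4.1, 2.2, -1.6]
finger_gap: 0.148
```

```bash
python3 -c "
from edge import *
rows((.599-.157*-.0535,-.1255+.988*.0535,.0855,81))
p=imaging.read_camera('scene'); save(p,'s5'); cv2.imwrite('pics/s5c.png',cv2.resize(cv2.imread('pics/s5.png')[170:290,180:340],None,fx=4,fy=4,interpolation=cv2.INTER_CUBIC))"
```

```text
t 12.7 tcp [ 0.6055 -0.0715  0.0854] yaw 81.03 tilt 0.1 gap 0.148 F [-4.1  2.2 -1.6]
[-0.09, 0.05, 0.03] [-0.08, 0.2, -0.01]
```

View pics/s5c.png

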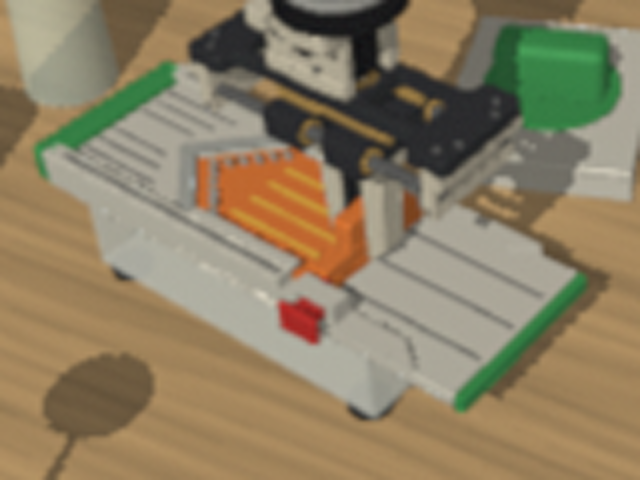

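The crop shows the insert nearly at the V. The 4 N side force says the catch is still resting on the bar, so I push the last millimetres.

{"fn": "arm_command", "kwargs": {"rows": [[0,0,0,-0.1,0,0,0],[0,0,0,-0.2,0,0,0],[0,0,0,-0.2,0,0,0]]}}

```text
t: 13.12
ee_pos: [0.6071, -0.073, 0.0861]
orientation: [0.001, 0.76, 0.65, 0.001]
ft_force: [-1.4, 2.2, -1.0]
finger_gap: 0.149
```

```bash
python3 -c "
from edge import *
rows()"
```

```text
t 13.12 tcp [ 0.6071 -0.073   0.0861] yaw 81.03 tilt 0.16 gap 0.149 F [-1.4  2.2 -1. ]
```

{"fn": "arm_command", "kwargs": {"rows": [[0,0,0,-0.1,0,0,0],[0,0,0,-0.15,0,0,0],[0,0,0,-0.15,0,0,0]]}}

```text
t: 13.5
ee_pos: [0.6062, -0.0736, 0.0861]
orientation: [-0.0, 0.76, 0.65, 0.001]
ft_force: [0.2, 3.8, -1.1]
finger_gap: 0.148
```

```bash
python3 -c "
from edge import *
rows()
p=imaging.read_camera('scene'); save(p,'s6'); c=[cv2.imread('pics/%s.png'%n)[225:275,235:315] for n in('s4','s5','s6')]; cv2.imwrite('pics/c6.png',cv2.resize(np.vstack(c),None,fx=4,fy=4,interpolation=cv2.INTER_CUBIC))"
```

```text
t 13.5 tcp [ 0.6062 -0.0736  0.0861] yaw 81.09 tilt 0.1 gap 0.148 F [ 0.2  3.8 -1.1]
```

View pics/c6.png

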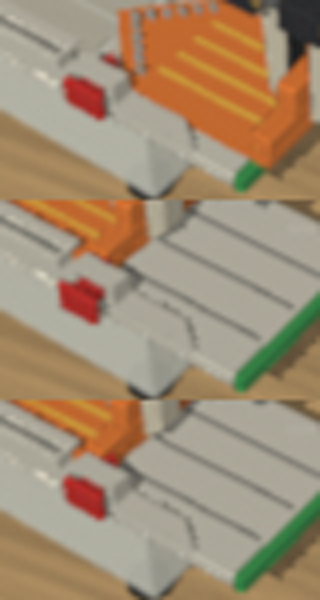

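The catch pad is back where it rested, and its red tooth shows behind the bar at (115,460) in the crop. Release and rise.

{"fn": "arm_command", "kwargs": {"rows": [[0,0,0,0,0,0,0.35],[0,0,0,0,0,0,0.35],[0,0,0,0,0,0,0.35],[0,0,0,0,0,-2,0.35],[0,0,0,0,0,-7,0.4],[0,0,0,0,0,-12,0.6],[0,0,0,0,0,-16,0.8],[0,0,0,0,0,-16,0.8]]}}

```text
t: 14.55
ee_pos: [0.6079, -0.0735, 0.2511]
orientation: [0.003, 0.76, 0.65, 0.004]
ft_force: [0.6, -0.3, -0.6]
finger_gap: 0.674
```

```bash
python3 -c "
from edge import *
rows((.464,.156,.20,12.7))
p=imaging.read_camera('wrist'); w=cloud(p); save(p,'w7'); h=cv2.cvtColor(p['pixels'],cv2.COLOR_RGB2HSV)
m=(h[...,0]<18)&(h[...,1]>190)&(w[...,2]>.07)
P=w[m]; v=np.array([.599,-.1255]); a=np.radians(-99); d=P[:,:2]-v; x=d@[np.cos(a),np.sin(a)]; y=d@[-np.sin(a),np.cos(a)]
print(len(P),'insert x',np.percentile(x,[.2,99.8]),'y',np.percentile(y,[.5,99.5]))
T=P[(P[:,2]>.110)]; print('tab',*rect(T[:,:2]),np.percentile(x[P[:,2]>.11],[1,99])); T=P[(P[:,2]<.088)]; print('plate z',np.median(T[:,2]))
print(fit(p) if 0 else '')
"
```

```text
t 14.55 tcp [ 0.6079 -0.0735  0.2511] yaw 81.06 tilt 0.54 gap 0.674 F [ 0.6 -0.3 -0.6]
[0.43, -0.39, 68.36] [20.43, -17.83, 4.97]
9325 insert x [-0.07971614  0.08478872] y [-0.04106097  0.06986332]
tab [608.2 -73.8] [39.9 12.7] -8.9 [-0.05883124 -0.0462332 ]
plate z 0.08403882524127401
```

{"fn": "arm_command", "kwargs": {"rows": [[0,0,10,3,-2,0,1],[0,0,20,6,-5,0,1],[0,0,30,9,-8,0,1],[0,0,40,12,-11,0,1],[0,0,50,15,-14,1,1],[0,0,60,18,-16,3,1],[0,0,68,20.4,-17.8,5,1],[0,0,68,20.4,-17.8,5,1],[0,0,68,20.4,-17.8,5,1]]}}

```text
t: 15.72
ee_pos: [0.4619, 0.1537, 0.1956]
orientation: [0.0, 0.993, 0.114, -0.0]
ft_force: [0.8, 0.3, 0.8]
finger_gap: 1.003
```

```bash
python3 -c "
from edge import *
p=imaging.read_camera('wrist'); w=cloud(p); h=cv2.cvtColor(p['pixels'],cv2.COLOR_RGB2HSV)
d=silhouettes(p,'guard')
for e in d[:2]:
  P=w[e['region']];P=P[~np.isnan(P[:,0])]
  print(e['p'],e['bbox'],np.percentile(P[:,2],[2,50,99]))
  for lo,hi in((.014,.023),(.045,.06)):
    T=P[(P[:,2]>lo)&(P[:,2]<hi)]; print(lo,len(T),*rect(T[:,:2]))
rows((.464,.156,.024,12.7))
"
```

```text
0.97 [156.7, 286.3, 104.8, 113.7] [0.00564594 0.02589589 0.26518572]
0.014 226 [403.7 -55. ] [142.5  81.6] -83.2
0.045 314 [367.7 -78.8] [60.1  1.9] -74.3
0.88 [257.5, 126.7, 137.6, 108.0] [0.01755311 0.01952253 0.05485807]
0.014 11786 [466.6 155.9] [134.  109.9] 12.6
0.045 1994 [467.2 156.1] [64.1 27.1] -77.3
t 15.82 tcp [0.4626 0.1533 0.1959] yaw 12.94 tilt 0.05 gap 1.002 F [-0.1 -0.2  0.5]
[0.03, -0.03, 0.24] [0.19, -0.24, 17.19]
```

{"fn": "arm_command", "kwargs": {"rows": [[0,0,0.2,0.5,-0.17,5,0.7],[0,0,0.2,0.5,-0.17,10,0.7],[0,0,0.2,0.5,-0.17,14.5,0.7],[0,0,0.2,0.5,-0.17,17.1,0.7],[0,0,0.2,0.5,-0.17,17.1,0.7],[0,0,0.2,0.5,-0.17,17.1,0.7]]}}

```text
t: 16.58
ee_pos: [0.4674, 0.1574, 0.0257]
orientation: [-0.0, 0.994, 0.111, 0.001]
ft_force: [0.6, -0.8, -0.5]
finger_gap: 0.701
```

```bash
python3 -c "
from edge import *
rows((.467,.156,.024,12.7))
"
```

```text
t 16.57 tcp [0.4674 0.1574 0.0257] yaw 12.79 tilt 0.13 gap 0.701 F [ 0.6 -0.8 -0.5]
[-0.02, -0.13, 0.09] [-0.07, 0.13, 0.17]
```

{"fn": "arm_command", "kwargs": {"rows": [[0,0,0,0,0,0,0],[0,0,0,0,0,0,0],[0,0,0,0,0,0,0],[0,0,0,0,0,0,0],[0,0,0,0,0,0,0],[0,0,0,0,0,-3,0],[0,0,0,0,0,-8,0],[0,0,0,0,0,-13,0],[0,0,0,0,0,-18,0],[0,0,0,0,0,-18,0]], "squeeze": 40}}

```text
t: 17.82
ee_pos: [0.468, 0.1588, 0.208]
orientation: [-0.001, 0.994, 0.112, 0.004]
ft_force: [0.6, 0.8, -2.2]
finger_gap: 0.296
```

```bash
python3 -c "
from edge import *
rows((.53,-.02,.20,2),(.5885,-.1917,.2,-9),(.5885,-.1917,.165,-9))
"
```

```text
t 17.82 tcp [0.468  0.1588 0.208 ] yaw 12.84 tilt 0.47 gap 0.296 F [ 0.6  0.8 -2.2]
[-0.1, -0.46, 10.84] [2.06, 18.81, 0.8]
[-0.15, -0.45, 21.84] [3.95, 36.85, 0.79]
[-0.15, -0.45, 21.84] [3.92, 36.85, 4.29]
```

{"fn": "arm_command", "kwargs": {"rows": [[0,0,4,0.5,5,0,0],[0,0,8,1,10,0,0],[0,0,12,1.7,15,0,0],[0,0,15,2.3,20,0,0],[0,0,18,2.9,25,0,0],[0,0,20,3.4,30,0,0],[0,0,21.8,3.8,34,1,0],[0,0,21.8,3.95,36.8,3,0],[0,0,21.8,3.95,36.8,4,0],[0,0,21.8,3.95,36.8,4,0],[0,0,21.8,3.95,36.8,4,0]]}}

```text
t: 19.2
ee_pos: [0.5867, -0.1902, 0.165]
orientation: [-0.001, 0.997, -0.076, 0.0]
ft_force: [0.2, 0.6, -1.7]
finger_gap: 0.295
```

```bash
cat > gl.py <<'E'
from edge import *
rows((.5885,-.1917,.1055,-9))
for n in ('wrist','scene'):
    p=imaging.read_camera(n); w=cloud(p); save(p,n+'9')
    for e in silhouettes(p,'guard')[:3]:
        P=w[e['region']];P=P[~np.isnan(P[:,0])]; P=P[(abs(P[:,0]-.59)<.12)&(abs(P[:,1]+.19)<.12)]
        if len(P)<300: continue
        z=np.median(P[:,2]); T=P[abs(P[:,2]-z)<.004]
        A=np.c_[T[:,:2]-T[:,:2].mean(0),np.ones(len(T))]; c=np.linalg.lstsq(A,T[:,2],rcond=None)[0]
        print(n,round(e['p'],2),'plate',len(T),np.round(z,4),'tilt',np.round(np.degrees(c[:2]),1),*rect(T[:,:2]))
E
python3 gl.py
```

```text
t 19.2 tcp [ 0.5867 -0.1902  0.165 ] yaw -8.77 tilt 0.07 gap 0.295 F [ 0.2  0.6 -1.7]
[-0.07, -0.02, 0.23] [0.2, 0.13, 5.95]
scene 0.87 plate 1065 0.1606 tilt [-0.1 -0.2] [ 586.4 -191.8] [136.4 114.2] -9.8
```

View pics/scene9.png

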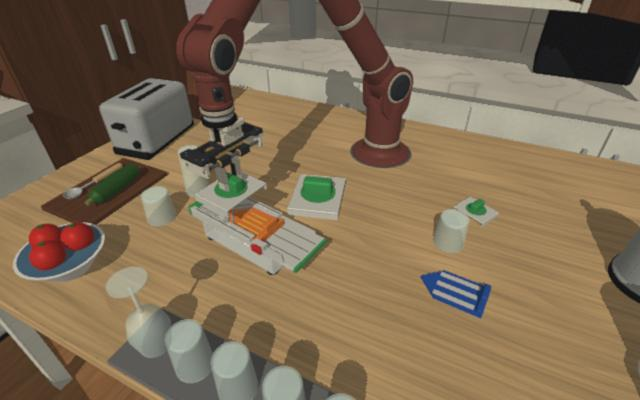

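The guard hangs level over the slicer (230,190). Lowering it.

{"fn": "arm_command", "kwargs": {"rows": [[0,0,0.2,0.2,0,1,0],[0,0,0.2,0.2,0,2,0],[0,0,0.2,0.2,0,3,0],[0,0,0.2,0.2,0,4,0],[0,0,0.2,0.2,0,4.7,0],[0,0,0.2,0.2,0,5.3,0],[0,0,0.2,0.2,0,5.7,0],[0,0,0.2,0.2,0,5.8,0],[0,0,0.2,0.2,0,5.8,0]]}}

```text
t: 20.52
ee_pos: [0.5886, -0.1928, 0.1069]
orientation: [0.0, 0.997, -0.08, 0.0]
ft_force: [-0.0, 0.0, -1.8]
finger_gap: 0.299
```

```bash
python3 gl.py
```

```text
t 20.52 tcp [ 0.5886 -0.1928  0.1069] yaw -9.15 tilt 0.03 gap 0.299 F [-0.   0.  -1.8]
[-0.0, -0.03, -0.15] [-0.03, -0.11, 0.14]
wrist 0.96 plate 24175 0.1014 tilt [-0.1 -1. ] [ 588.7 -194.5] [134.6 110.1] -9.2
wrist 0.44 plate 20700 0.0843 tilt [0.  0.1] [ 605.1 -108.6] [91.2 71.3] -5.9
scene 0.92 plate 1001 0.1022 tilt [-0.2 -0.1] [ 588.  -192.7] [135.5 108.2] -9.2
```

{"fn": "arm_command", "kwargs": {"rows": [[0,0,0,0,0,0.15,0],[0,0,0,0,0,0.25,0],[0,0,0,0,0,0.25,0]]}}

```text
t: 21.1
ee_pos: [0.5886, -0.1928, 0.1049]
orientation: [0.0, 0.997, -0.08, 0.0]
ft_force: [-0.8, 0.1, 5.1]
finger_gap: 0.299
```

```bash
python3 gl.py
```

```text
t 21.1 tcp [ 0.5886 -0.1928  0.1049] yaw -9.15 tilt 0.03 gap 0.299 F [-0.8  0.1  5.1]
[0.01, -0.03, -0.15] [-0.02, -0.11, -0.06]
wrist 0.73 plate 24175 0.0995 tilt [-0.1 -1. ] [ 588.9 -194.5] [134.2 110.1] -9.1
scene 0.66 plate 1000 0.1 tilt [-0.2 -0.2] [ 589.4 -193.9] [132.9 110.7] -8.6
```

Seated: the contact force is 5 N and the plate top is at about 99.5 mm. Release and retreat.

{"fn": "arm_command", "kwargs": {"rows": [[0,0,0,0,0,0,0.55],[0,0,0,0,0,0,0.55],[0,0,0,0,0,0,0.55],[0,0,0,0,0,-3,0.55],[0,0,0,0,0,-8,0.6],[0,0,0,0,0,-13,0.6],[0,0,0,0,0,-18,0.6],[0,0,0,0,0,-18,0.6]]}}

```text
t: 22.3
ee_pos: [0.591, -0.1928, 0.2889]
orientation: [0.001, 0.997, -0.08, 0.005]
ft_force: [0.4, 0.2, 0.3]
finger_gap: 0.598
```

```bash
cat >> gl.py <<'E'
c=cv2.imread('pics/scene9.png')[150:300,170:350]; cv2.imwrite('pics/end.png',cv2.resize(c,None,fx=4,fy=4,interpolation=cv2.INTER_CUBIC))
p=imaging.read_camera('wrist'); w=cloud(p); h=cv2.cvtColor(p['pixels'],cv2.COLOR_RGB2HSV)
T=w[(h[...,0]<18)&(h[...,1]>190)&(w[...,2]>.11)&(w[...,2]<.12)]; print('tab',len(T),*(rect(T[:,:2]) if len(T) else ()))
E
python3 gl.py
```

```text
t 22.3 tcp [ 0.591  -0.1928  0.2889] yaw -9.15 tilt 0.58 gap 0.598 F [0.4 0.2 0.3]
[0.03, -0.58, -0.15] [-0.45, -0.07, 18.34]
wrist 0.6 plate 11140 0.0995 tilt [0.  0.1] [ 588.9 -194.3] [134.3 109.2] -9.4
scene 0.58 plate 1135 0.1003 tilt [-0.1 -0.1] [ 588.2 -194.9] [135.7 112.3] -9.4
tab 700 [608.6 -74.1] [39.5 12.5] -9.3
```

View pics/end.png

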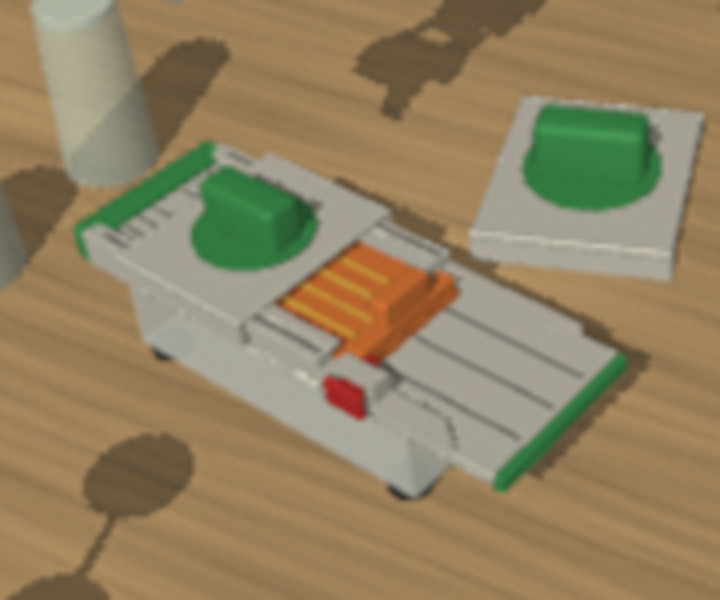

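The crop shows the guard flat on the rails over the V, the insert home, and the red tooth behind its bar at (372,362).

```bash
python3 -c "
from workcell import arm; print(arm.job_done())"
```

```text
the job is handed in; nothing more can be done
None
```

I slid the orange insert home point first until the catch clicked out behind it, then set the middle-sized guard on the rails over the V blades. I let go of both and handed the job in at about 22.5 s of the 62 s allowed. Handing in gave no verdict, so what follows rests on my own last checks.

- **Insert:** it sits at about x = 15 to 16 mm on the slicer and about 1 mm off the midline. Its underside is at about 78 mm.
- **Catch:** the pad is back where it was at rest, and the red tooth shows behind the insert's cross bar. The side force on the tool also dropped from 4 N to nothing as it clicked. I judged this from the picture and the force, as the catch joint itself can't be read.
- **Guard:** it sits at about x = 70 mm, within about 1 mm of the midline. Its plate top is at 99.5 to 100.3 mm (99 expected), it is level within 0.2°, and it is square to the slicer within about 0.5°.
- **Gripper:** it is about 18 cm above the guard and touching nothing.
- **Blue insert and glasses:** I did not touch them. I did not re-measure their positions at the end.

**Disagreements:** the top and scene cameras differed by about 3.5 mm on where the slicer's middle is. I used the scene and wrist values, which agreed with each other. The wrist edges and the gripper position also differed by about 2.5 mm on the insert's sideways position. I split that difference, and the insert then slid in without a noticeable side force until it reached the catch.

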